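Zero the card reader, then hold its sample slide at the index tab

ROBOT

A 6-joint arm with a two-finger parallel gripper is mounted at the origin on a cart in front of the work surface, level with it; the furniture and walls round the work are solid. World frame = base frame: x ahead of the robot, y to its left, z up, the work surface at z = 0. Lengths are in m, angles in rad, forces in N, time in s.
With the tool pointing down it reaches from about 0.25 to 0.725 m from the base axis. Payload 4 kg.
Tool frame: the origin (TCP) lies on the centre line of the jaws, within the pads' length; the fingertips stand 8 mm ahead of it and the grasp point (between the pads) lies 11 mm behind it; z points along the fingers, x is the direction in which the jaws open and shut, and the axes are right-handed (so a half turn about z gives the same grasp; the last joint's range is limited). The gripper opens to 85 mm and grips with 20 to 120 N. Pads are 22 mm wide; open, the fingers measure 114 mm over their backs; the gripper's body (76 mm by 85 mm) begins 54 mm behind the grasp point. The pads swing forward as they close: fully open they stand 13 mm farther back than shut.
Start: joints at [1.266, 0.241, 0.005, 1.335, 0, 1.571], TCP at [0.15, 0.477, 0.239] pointing down, gripper open.
Joint ranges: [-2.72, 2.72], [-1.05, 1.87], [-1.09, 1.28], [-1.99, 2.15], [-1.42, 1.44], [-3.14, 3.14]. Speed limits (rad/s): [2.79, 2.79, 3.14, 3.14, 3.14, 3.14].

INTERFACE

Orientations are given as a rotation vector (axis times angle).
In Python, from bench import * gives the robot as it stands.
- The arm moves only by the shell command python3 -m inch 'ROWS' [OPENING]. ROWS is a JSON object of lists of equal length, an entry for each row: "translation": the shift along the tool's x, y, z in cm, a list of three; "angular": the turn, a rotation vector about the tool's x, y, z in rad, a list of three. In form: {"translation": [[tx, ty, tz], ...], "angular": [[wx, wy, wz], ...]}. A call has 1 to 20 rows; each row is the pose to reach, as a shift and turn from the pose measured when the call began, along the tool's axes at that moment; what a row does not reach only later rows make up. A row lasts 1/10 s, in which the tool goes at most 50 mm and 8.59 degrees, less where a joint would pass 70% of its speed; a pose out of reach is approached as far as the arm can. A call with a gripper value outside its range is refused whole. OPENING is the opening, from 0 (shut) to 1 (fully open), set as the call begins (- or left out, the last holds). The fingers move at their own pace and stop on an object; the grip force is fixed at half the most. Time passes only in rows, so rows that repeat a pose let the fingers close. It gives the time, the measured TCP pose, the force and the opening at its end, in the units of the state.
- sense(): the state, without advancing time (a new reading comes with each control period).
- capture(name): name is "scene" or "top" or "wrist"; returns a dict with "image" (420x560x3 uint8, red, green, blue), "K" (3x3 intrinsics, pixels), "rvec" (rotation vector, rad) and "tvec" (3), from world to camera coordinates, as OpenCV has them; the wrist camera has in their place "tool_from_camera" (4x4, takes a point from camera to tool coordinates, whose origin is the TCP and whose axes are the tool frame's). Camera axes: x right, y down, z forward; pixel columns grow to the right and rows downward; lengths in m; the calibration is good to about 2 mm. A picture is of the moment at which its call begins: read the wrist's pose just before it. There is no depth.
- hand_in(): hands the job in, once; it reports no verdict.
Trained networks look in the newest picture that a camera, given by its name, has taken for a name from the list of things; names that differ only in an ending like _2 or _b are one class to them, and where a whole thing is asked for, a point or a joint stands for the part that bears it (a point fixed in the world has none). Each returns a list of dicts, best first, with "p" (0 to 1); they miss things now and then, are a little off and sometimes report something else, mostly with a low value. They report only what shows in the picture. A call takes as long as a camera call.
- trace(camera, query): "mask" (420x560 bool, what is visible of it) and "rect" ([left, top, width, height] as shares, 0 to 1, of the picture: columns of its width, rows of its height, round what is visible of it).
- mark_of(camera, query): "centre" ([row, column] as shares, 0 to 1, of the picture: columns of its width, rows of its height: a listed point, or the origin of a listed thing).
The state is a dict: "clock": time; "joint_pos": joint angles; "qd": joint speeds; "tau": joint torques, N m; "tcp_pos": TCP position; "ee_rot": TCP orientation; "force": force on the tool from outside, world axes, zero at the start; "moment": the same for the moment, N m; "opening": opening from 0.0 (shut) to 1.0 (fully open).
Only numpy, scipy, OpenCV 4.12 (cv2) and the standard library are available. Lean on these libraries where they do the work, as an engineer would, in place of code of your own. Each camera call takes 0.05 s, during which the arm holds its last target.

TASK

Zero the bench card reader by pressing the round plunger on top of its housing all the way down to its stop for about half a second, with the sample slide left home, and let the plunger come back up. Then take the upright grip of the spring-loaded sample slide and draw it out until its pointer lines up with the tall index tab (not the short one), and keep it there: finish while still holding the slide, because it springs back when let go. Leave the other things on the bench as they stand.

Things in the scene. Friction and masses are not known exactly. Their poses are not given: they have to be found in the camera images.
- reader: card reader fixed to the bench: dark steel base plate 285 x 172 x 12 mm with a white housing (120 mm along x, 110 mm along y, top 62 mm above the bench) over its back part. Origin on the bench, below the slide's centre line; local -x is the direction in which the slide is pulled out, z up. The base reaches from x = -155 to +130 mm and y = -60 to +112 mm, the housing from x = +10 to +130 mm and y = -55 to +55 mm.
- plunger (a joint): travel of the zeroing plunger, m: 0 when up, 0.012 when fully down on its stop; a spring pushes it up with 3 N at the top and 6 N at the stop.
- plunger_top (a point): centre of the top face of the plunger's head, a black disc 28 mm across and 10 mm thick on a thin stem, standing on the housing's top; 95 mm above the bench when up; moves straight down 12 mm.
- slide: sample slide of the reader, a flat tongue 50 mm wide that comes out of the slit in the housing's front along the reader's -x, up to 85 mm. A spring pulls it home, with 4 N at home rising to 10 N fully out. Its origin coincides with the reader's origin when home; same axes as the reader.
- slide_grip (a point): centre of the top of the slide's upright black grip, 77 mm above the bench, at local x = -45, y = 0 mm of the slide. The grip is 16 mm thick along x, 36 mm wide along y, and rises 49 mm above the tongue block, from 28 to 77 mm above the bench; at home there are 47 mm free between it and the housing's front. It can be pinched from above across either width or hooked from behind.
- pointer (a point): outer end of the slide's thin steel pointer, 78 mm to the +y side of the grip's centre line (same local x as the grip, x = -45 mm), 26 mm above the bench; it passes beside the index tabs over a white scale with dark ticks.
- tab_tall: tall index tab, a white upright plate 6 mm thick along x, 22 mm wide along y and 40 mm high, fixed on the base at the outer (+y) edge of the scale; origin at the middle of the foot of its inner edge (the plate reaches 22 mm from there to +y), on the base's top 12 mm above the bench, x and y axes as the reader's. The pointer is to have the same x as this origin.
- tab_short: short index tab, a white plate 6 mm thick but only 10 mm wide and 14 mm high, also fixed at the edge of the scale; not the one to use; origin as on the tall one. Either tab may be the nearer one.
- blue_bottle: squeeze bottle with blue dye, 42 mm across, 155 mm high, to the -y side of the reader; origin at its base centre. Bystander.
- tape_roll: roll of white tape, 80 mm across, 24 mm high, to the -y side of the reader; origin under its centre. Bystander.
- swatches: pile of coated cards about 118 x 113 x 55 mm, to the +y side of the reader; origin under its centre. Bystander.
- dye_bottle_2: squeeze bottle with yellow dye, 42 mm across, 155 mm high, at the far -y side of the bench; origin at its base centre. Bystander.
- film_applicator: steel bar 34 x 103 x 26 mm lying on the +y side of the bench; origin under its centre. Bystander.

How it is judged:
By the outcome, as a careful person would: the job done as asked, in the order asked, and still so for the second after the job is handed in, while the arm keeps its last pose, push and grip.
It also fails if it takes over 40 s, if anything falls off the work surface, if the arm or the gripper's body presses on something with over 40 N, if the wrist force passes 120 N, or if a joint passes its speed limit or range.

## Working session

There is one attempt and no reset: what is moved stays moved. The work goes in short steps, Python scripts to look and compute and a shell command to move; the robot and the scene stay as the last step left them, time stands still between calls to the robot, and variables do not carry over. Pictures are saved under pics/ and viewed, and the job is handed in when it is done.

```bash
ls; mkdir -p pics; python3 - <<'E'
from bench import *
import cv2
s=sense(); print(s)
for c in ["scene","top","wrist"]:
    d=capture(c); cv2.imwrite(f"pics/{c}0.png",d["image"][:,:,::-1])
    for q in ["plunger_top","slide_grip","pointer","tab_tall","tab_short","reader"]:
        r=mark_of(c,q); print(c,q,[(round(a["p"],2),[round(a["centre"][0]*420,1),round(a["centre"][1]*560,1)]) for a in r[:3]])
E
```

```text
pics
{'clock': 0.0, 'joint_pos': array([1.26599757e+00, 2.41432750e-01, 3.70831970e-03, 1.33519346e+00,
       2.76352125e-05, 1.57078772e+00]), 'qd': array([ 0.00050977, -0.00129086,  0.00043275, -0.00022502, -0.00216337,
        0.00070088]), 'tau': array([ 3.89556917e-04, -3.72321939e+01,  2.52405596e+01,  1.70991820e-02,
        5.65874200e-05,  4.21490384e-06]), 'tcp_pos': array([0.14985651, 0.47636394, 0.238397  ]), 'ee_rot': array([ 2.53192874,  1.85773781, -0.00271151]), 'force': array([ 0.30614302,  0.78043954, -0.73449216]), 'moment': array([ 0.02998919, -0.03310023,  0.00226128]), 'opening': 0.9998527599534681}
scene plunger_top [(0.6, [206.5, 281.0])]
scene slide_grip [(0.86, [218.2, 260.3])]
scene pointer [(0.55, [225.0, 243.6])]
scene tab_tall [(0.55, [236.9, 228.8])]
scene tab_short []
scene reader [(0.6, [234.2, 269.1])]
top plunger_top [(0.5, [191.2, 256.9])]
top slide_grip [(0.75, [233.7, 270.5])]
top pointer [(0.8, [244.3, 245.5])]
top tab_tall [(0.59, [263.5, 250.8]), (0.24, [242.8, 326.7])]
top tab_short []
top reader [(0.95, [221.3, 267.7])]
wrist plunger_top []
wrist slide_grip []
wrist pointer []
wrist tab_tall [(0.45, [409.6, 113.5])]
wrist tab_short []
wrist reader []
```

```bash
python3 - <<'E'
import cv2,numpy as np
a=cv2.imread("pics/top0.png");b=cv2.imread("pics/scene0.png")
cv2.imwrite("pics/topc.png",cv2.resize(a[140:320,180:400],None,fx=3.4,fy=3.3,interpolation=cv2.INTER_CUBIC))
cv2.imwrite("pics/scc.png",cv2.resize(b[160:290,180:360],None,fx=4,fy=4,interpolation=cv2.INTER_CUBIC))
E
```

```text
(no output)
```

View pics/top0.png

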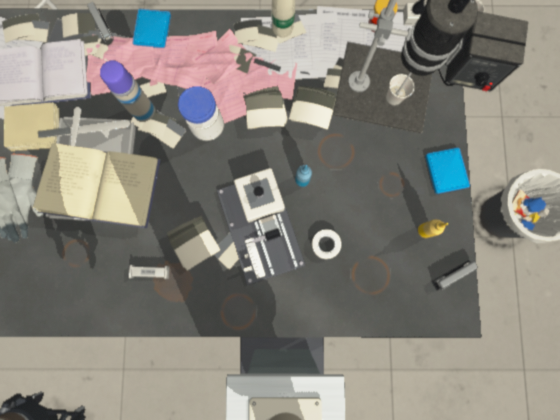

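View pics/scene0.png

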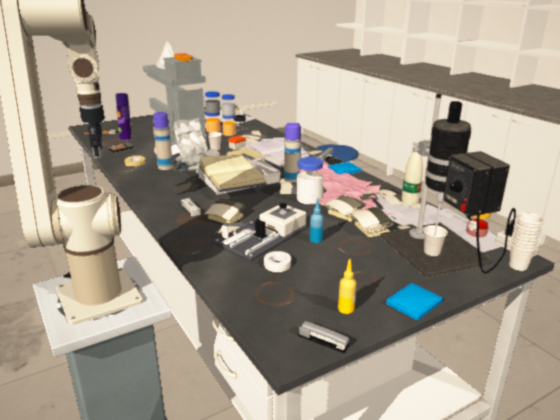

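View pics/wrist0.png

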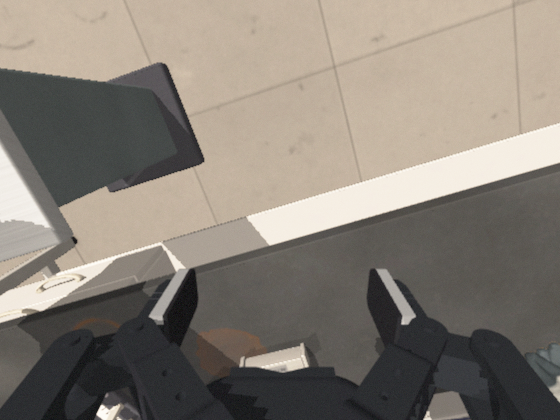

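```bash
echo
```

```text
(no output)
```

View pics/topc.png

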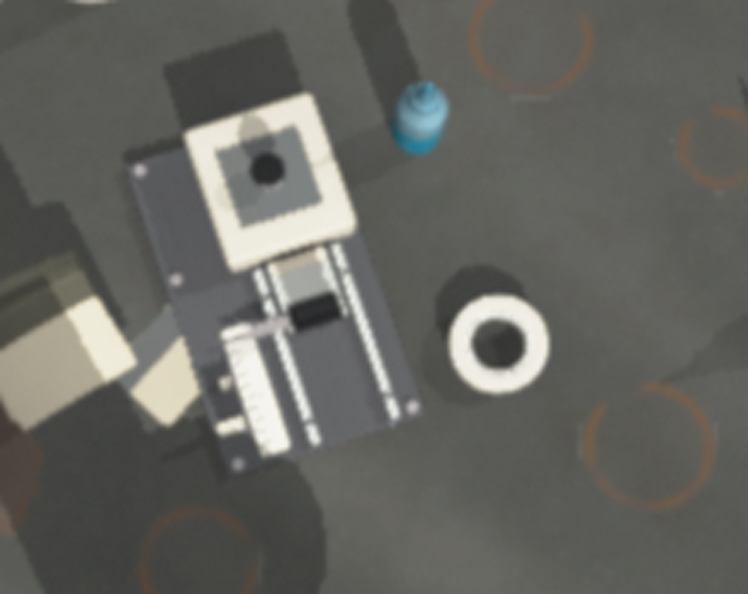

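View pics/scc.png

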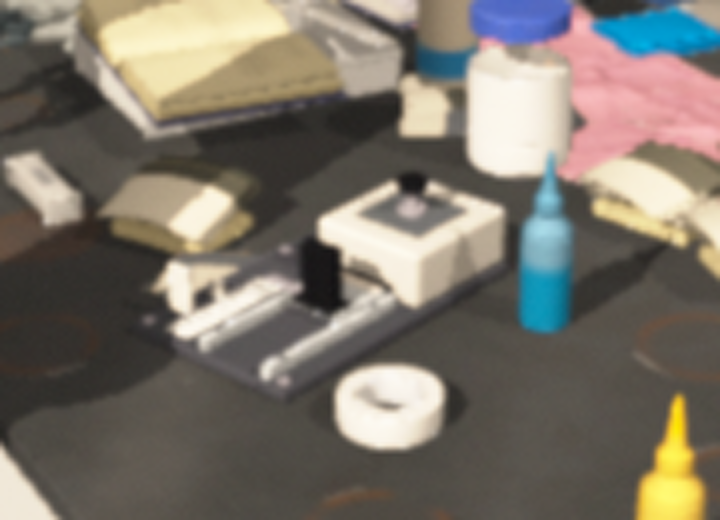

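The top view shows the reader at about (row 220, col 262). The plunger is at (191, 258), the grip at (234, 272), and the pointer at (241, 247). The tall tab is the farther one out, at about (269, 248), and the short one is at about (256, 246). The bottle and the tape roll are on the -y side. Next I'll triangulate.

```bash
cat > h.py <<'E'
import numpy as np,cv2
from scipy.spatial.transform import Rotation as R
def cam(d,s=None):
    if "rvec" in d: 
        return d["K"],cv2.Rodrigues(np.array(d["rvec"],float))[0],np.array(d["tvec"],float).reshape(3)
    T=np.eye(4);T[:3,:3]=R.from_rotvec(s["ee_rot"]).as_matrix();T[:3,3]=s["tcp_pos"]
    M=np.linalg.inv(T@d["tool_from_camera"]); return d["K"],M[:3,:3],M[:3,3]
def ray(c,rc):
    K,Rm,t=c; v=Rm.T@(np.linalg.inv(K)@[rc[1],rc[0],1]); return -Rm.T@t, v/np.linalg.norm(v)
def atz(c,rc,z):
    o,v=ray(c,rc); return o+v*(z-o[2])/v[2]
def tri(cs,ps):
    A=np.zeros((3,3));b=np.zeros(3);rs=[ray(c,p) for c,p in zip(cs,ps)]
    for o,v in rs:
        P=np.eye(3)-np.outer(v,v);A+=P;b+=P@o
    x=np.linalg.solve(A,b); return x,[np.linalg.norm((np.eye(3)-np.outer(v,v))@(x-o)) for o,v in rs]
def proj(c,X):
    K,Rm,t=c; p=K@(Rm@np.asarray(X)+t); return p[1]/p[2],p[0]/p[2]
E
python3 - <<'E'
from bench import *
from h import *
np.set_printoptions(precision=4,suppress=True)
T=cam(capture("top"));S=cam(capture("scene"))
ps={"plunger":((191.2,256.9),(206.5,281)),"grip":((233.7,270.5),(218.2,260.3)),"pointer":((244.3,245.5),(225,243.6)),"tall":((263.5,250.8),(236.9,228.8)),"reader":((221.3,267.7),(234.2,269.1))}
for k,(a,b) in ps.items(): print(k,*tri([T,S],[a,b]))
f=lambda x,y:(140+y/3.3,180+x/3.4)
print("plunger z.095",atz(T,f(267,168),.095),"grip",atz(T,f(315,311),.077),"ptr",atz(T,f(226,335),.026))
print("base corners",[atz(T,f(*p),.012) for p in((127,158),(228,480),(420,410))])
print("hous corners",[atz(T,f(*p),.062) for p in((185,131),(233,271),(356,230),(313,95))])
print("tall foot",atz(T,f(245,428),.012), "short",atz(T,f(232,384),.012))
E
```

```text
plunger [0.64   0.0786 0.0812] [np.float64(0.0029795066669555826), np.float64(0.0029795066669555613)]
grip [0.5304 0.0388 0.0815] [np.float64(0.0029626149697509715), np.float64(0.00296261496975104)]
pointer [0.5055 0.1086 0.0325] [np.float64(0.0023499599851368367), np.float64(0.0023499599851368835)]
tall [0.4491 0.097  0.0089] [np.float64(0.0026748644000793896), np.float64(0.002674864400079445)]
reader [0.5715 0.0491 0.0068] [np.float64(0.0005456083896258827), np.float64(0.0005456083896259573)]
plunger z.095 [0.6406 0.0723 0.095 ] grip [0.5268 0.0344 0.077 ] ptr [0.5116 0.1076 0.026 ]
base corners [array([0.6668, 0.1943, 0.012 ]), array([0.3911, 0.1053, 0.012 ]), array([ 0.4497, -0.0514,  0.012 ])]
hous corners [array([0.679 , 0.1405, 0.062 ]), array([0.5612, 0.1001, 0.062 ]), array([0.5955, 0.002 , 0.062 ]), array([0.7102, 0.0369, 0.062 ])]
tall foot [0.4343 0.0919 0.012 ] short [0.4712 0.1031 0.012 ]
```

```bash
cat >> h.py <<'E'
def goal(s,p,Rg):
    R0=R.from_rotvec(s["ee_rot"]).as_matrix()
    return R0.T@(np.asarray(p)-s["tcp_pos"])*100, R.from_matrix(R0.T@Rg).as_rotvec()
def down(yaw): # tool x at world yaw, z down
    c,sn=np.cos(yaw),np.sin(yaw); return np.array([[c,sn,0],[sn,-c,0],[0,0,-1.]])
E
python3 - <<'E'
from bench import *
from h import *
np.set_printoptions(precision=4,suppress=True)
s=sense();print(s["clock"]);Rm=R.from_rotvec(s["ee_rot"]).as_matrix();print(Rm)
d=capture("wrist");print(d["tool_from_camera"],d["K"])
for y in (17.9,197.9): print(y,goal(s,[.56,.06,.26],down(np.radians(y))))
T=cam(capture("top"));S=cam(capture("scene"))
for q in["blue_bottle","swatches","tape_roll"]:
    print(q,atz(T,np.array(mark_of("top",q)[0]["centre"])*[420,560],0) if mark_of("top",q) else None)
E
```

```text
1.15
[[ 0.3001  0.9539 -0.    ]
 [ 0.9539 -0.3001  0.    ]
 [ 0.     -0.     -1.    ]]
[[ 1.     -0.0001 -0.0005  0.0011]
 [ 0.0003  0.9452  0.3266 -0.0849]
 [ 0.0005 -0.3266  0.9452 -0.134 ]
 [ 0.      0.      0.      1.    ]] [[300.4346   0.     281.9864]
 [  0.     300.4346 208.9277]
 [  0.       0.       1.    ]]
17.9 (array([-27.4705,  51.6187,  -2.07  ]), array([-0.    , -0.    ,  0.9536]))
197.9 (array([-27.4705,  51.6187,  -2.07  ]), array([ 0.   , -0.   , -2.188]))
blue_bottle [0.4255 0.3794 0.    ]
swatches [0.5092 0.252  0.    ]
tape_roll [ 0.5227 -0.1108  0.    ]
```

```bash
python3 -m inch '{"translation":[[-26.5,51.3,0],[-26.5,51.3,0],[-26.5,51.3,0],[-26.5,51.3,0],[-26.5,51.3,0],[-26.5,51.3,0],[-26.5,51.3,0],[-26.5,51.3,0],[-26.5,51.3,0],[-26.5,51.3,0],[-26.5,51.3,1.5],[-26.5,51.3,1.5],[-26.5,51.3,1.5],[-26.5,51.3,1.5],[-26.5,51.3,1.5]],"angular":[[0,0,0.954],[0,0,0.954],[0,0,0.954],[0,0,0.954],[0,0,0.954],[0,0,0.954],[0,0,0.954],[0,0,0.954],[0,0,0.954],[0,0,0.954],[0,0,0.954],[0,0,0.954],[0,0,0.954],[0,0,0.954],[0,0,0.954]]}' 0
python3 - <<'E'
from bench import *
from h import *
np.set_printoptions(precision=4,suppress=True)
s=sense();print(s)
d=capture("wrist");c=cam(d,s);cv2.imwrite("pics/w1.png",d["image"][:,:,::-1])
for q,z in [("plunger_top",.095),("slide_grip",.077),("pointer",.026),("tab_tall",.012),("tab_short",.012),("reader",0)]:
    for a in mark_of("wrist",q)[:2]:
        rc=np.array(a["centre"])*[420,560]; print(q,round(a["p"],2),rc,atz(c,rc,z))
E
```

```text
clock: 3.1
tcp_pos: [0.5593, 0.0709, 0.2245]
ee_rot: [-3.103, -0.49, 0.0]
force: [0.5, 0.9, -0.4]
opening: -0.004
{'clock': 3.1, 'joint_pos': array([0.126 , 0.3742, 0.152 , 1.3489, 0.0003, 1.3839]), 'qd': array([ 0.0129, -0.0112, -0.0023, -0.0016, -0.0019, -0.0007]), 'tau': array([ -0.5969, -43.0994,  25.3201,  -0.0296,  -0.0266,   0.0017]), 'tcp_pos': array([0.5593, 0.0709, 0.2245]), 'ee_rot': array([-3.1029, -0.4895,  0.0005]), 'force': array([ 0.5055,  0.8513, -0.4364]), 'moment': array([-0.004 , -0.0179,  0.0351]), 'opening': -0.003841989459191224}
plunger_top 0.62 [223.692 361.816] [0.6372 0.0748 0.095 ]
slide_grip 0.93 [220.206 244.72 ] [0.531  0.0368 0.077 ]
pointer 0.67 [133.308 245.392] [0.5042 0.1128 0.026 ]
pointer 0.21 [199.92  285.712] [0.569  0.0548 0.026 ]
tab_tall 0.59 [132.594 187.208] [0.4407 0.0918 0.012 ]
tab_short 0.64 [129.99 217.  ] [0.4718 0.1048 0.012 ]
reader 0.8 [199.584 287.   ] [0.5732 0.048  0.    ]
```

View pics/w1.png

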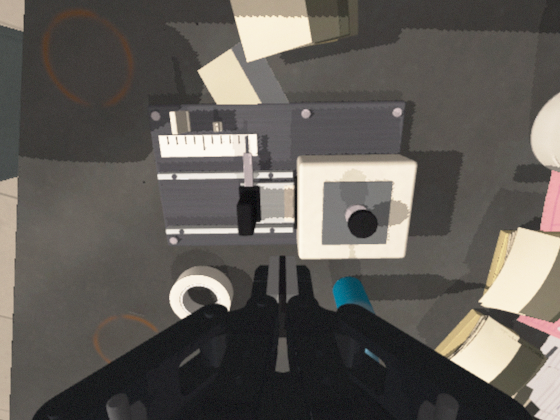

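The wrist view shows the plunger disc at (222, 362), the grip at (210, 248), the pointer tip at about (137, 248), the tall tab at (122, 180) and the short tab at (126, 217). I'll fit the reader pose from these features and check the heights.

```bash
python3 - <<'E'
import cv2
a=cv2.imread("pics/w1.png"); cv2.imwrite("pics/w1c.png",cv2.resize(a[90:270,140:420],None,fx=2.85,fy=2.85,interpolation=cv2.INTER_CUBIC))
cv2.imwrite("pics/w1d.png",cv2.resize(a[95:195,145:265],None,fx=6,fy=6,interpolation=cv2.INTER_CUBIC))
E
```

```text
(no output)
```

View pics/w1c.png

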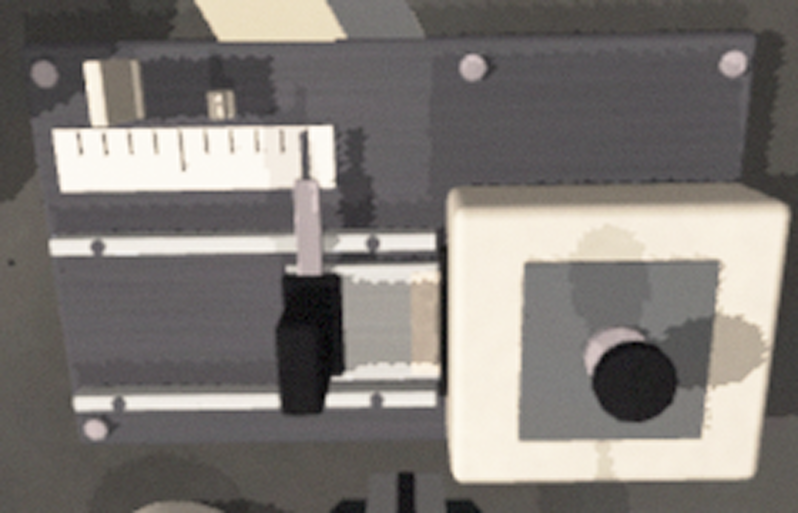

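View pics/w1d.png

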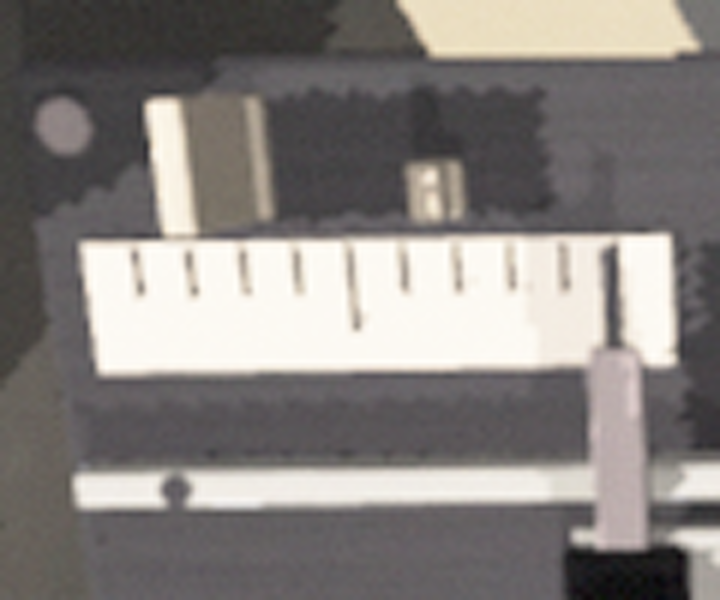

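```bash
cat > fit1.py <<'E'
from bench import *
from h import *
from scipy.optimize import least_squares
np.set_printoptions(precision=4,suppress=True)
s=sense();c=cam(capture("wrist"),s);T=cam(capture("top"))
f=lambda x,y:(90+y/2.85,140+x/2.85)
g=lambda x,y:(95+y/6,145+x/6)
L=[((-.155,.112,.012),f(25,47)),((.13,.112,.012),f(757,33)),((-.155,-.06,.012),f(82,441)),
((.01,.055,.062),f(447,190)),((.13,.055,.062),f(790,200)),((.13,-.055,.062),f(757,482)),((.01,-.055,.062),f(452,484))]
def X(p,l): 
    cc,sn=np.cos(p[2]),np.sin(p[2]); return np.array([p[0]+cc*l[0]-sn*l[1],p[1]+sn*l[0]+cc*l[1],l[2]+p[3]])
r=lambda p:np.concatenate([np.array(proj(c,X(p,l)))-rc for l,rc in L])
o=least_squares(r,[.57,.05,.31,0],loss="soft_l1");p=o.x;print(p,np.degrees(p[2]));print(r(p).reshape(-1,2))
def loc(w): 
    d=w-np.array([p[0],p[1],p[3]]);cc,sn=np.cos(p[2]),np.sin(p[2]);return np.array([cc*d[0]+sn*d[1],-sn*d[0]+cc*d[1],d[2]])
for n,rc,z in [("plunger",f(634,379),.095),("ptr lilac end",g(614,348),.026),("ptr dark end",g(611,246),.026),("dark@.012",g(611,246),.012),("tall foot L",g(162,237),.012),("tall foot R",g(200,235),.012),("tall top outL",g(145,98),.052),("short inner foot L",g(414,222),.012),("scale TL",g(80,240),.012),("scale TR",g(672,235),.012),("grip topL bottom",g(0,0),.077),("longtick",g(348,245),.012),("lasttick",g(566,245),.012),("tick1",g(136,245),.012)]:
    print(n,loc(atz(c,rc,z+p[3])))
for q in [(281,410),(322,410),(326,320),(279,325)]: print("grip top",loc(atz(c,f(*q),.077+p[3])))
print("plunger world",atz(c,f(634,379),.095), tri([c,T],[f(634,379),(190.9,258.5)]),"grip tri",tri([c,T],[(220.2,244.7),(234.2,272)]))
E
python3 fit1.py
```

```text
[ 0.5748  0.0499  0.3277 -0.0058] 18.774240749520555
[[-1.1122 -0.9272]
 [-0.2415 -0.3784]
 [ 0.9391  0.4126]
 [ 5.8282  1.9724]
 [ 0.5659  0.5038]
 [-1.2386 -0.8671]
 [-0.5372 -0.1234]]
plunger [0.0698 0.0015 0.095 ]
ptr lilac end [-0.0458  0.06    0.026 ]
ptr dark end [-0.0453  0.0785  0.026 ]
dark@.012 [-0.047   0.0772  0.012 ]
tall foot L [-0.1324  0.0802  0.012 ]
tall foot R [-0.1252  0.0804  0.012 ]
tall top outL [-0.1179  0.1059  0.052 ]
short inner foot L [-0.0842  0.0822  0.012 ]
scale TL [-0.1482  0.0799  0.012 ]
scale TR [-0.0352  0.0791  0.012 ]
grip topL bottom [-0.1287  0.1205  0.077 ]
longtick [-0.0971  0.0782  0.012 ]
lasttick [-0.0555  0.0775  0.012 ]
tick1 [-0.1376  0.0788  0.012 ]
grip top [-0.0533 -0.0161  0.077 ]
grip top [-0.0383 -0.0163  0.077 ]
grip top [-0.0353  0.0182  0.077 ]
grip top [-0.052   0.0166  0.077 ]
plunger world [0.6381 0.0755 0.095 ] (array([0.6424, 0.0727, 0.0849]), [np.float64(0.0003290742750204576), np.float64(0.0003290742750205051)]) grip tri (array([0.5294, 0.0356, 0.0732]), [np.float64(0.0021544803849881736), np.float64(0.0021544803849881666)])
```

The fit holds up: the pointer tip is at local (-45.3, 78.5) against a nominal (-45, 78), and the plunger is at about (70, 0). In this view the tall tab shows mainly its top and +x face, so its foot is at about x = -114 mm and the draw is about 69 mm. I'll refine that later. Now I'll move over the plunger.

```bash
python3 -m inch '{"translation":[[3.9,1.1,0],[7.8,2.25,1],[7.8,2.25,5],[7.8,2.25,9],[7.8,2.25,10],[7.8,2.25,10],[7.8,2.25,10]],"angular":[[0,0,0],[0,0,0],[0,0,0],[0,0,0],[0,0,0],[0,0,0],[0,0,0]]}' 0
python3 - <<'E'
from bench import *
from h import *
s=sense();print(s["tcp_pos"],s["force"],s["clock"])
for n in["wrist","scene"]:
    d=capture(n);im=d["image"][:,:,::-1]
    if n=="scene": im=cv2.resize(im[120:270,180:380],None,fx=4,fy=4,interpolation=cv2.INTER_CUBIC)
    cv2.imwrite(f"pics/{n}2.png",im)
E
```

```text
clock: 4.25
tcp_pos: [0.6419, 0.0733, 0.1266]
ee_rot: [3.103, 0.489, 0.005]
force: [-0.5, -0.4, 2.0]
opening: -0.003
[0.64185777 0.07330801 0.12656282] [-0.47876231 -0.41249634  1.97482655] 4.25
```

View pics/wrist2.png

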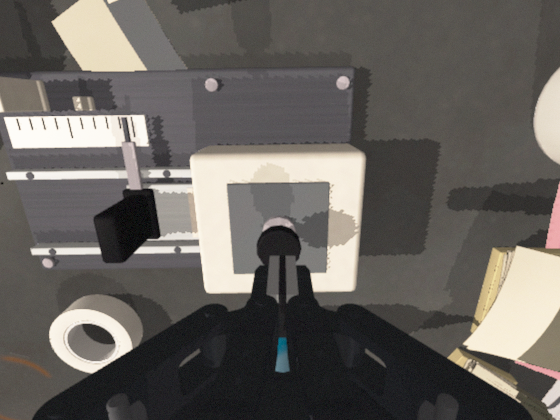

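View pics/scene2.png

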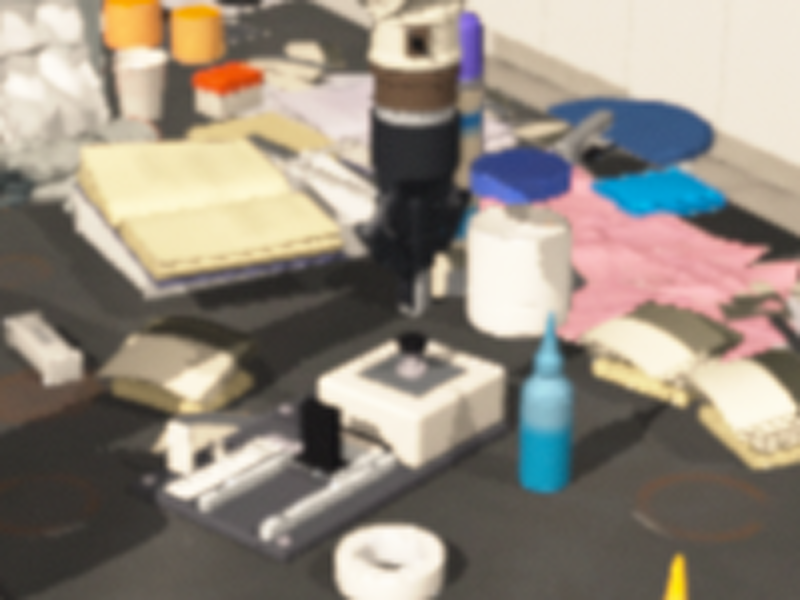

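```bash
python3 -m inch '{"translation":[[-0.1,-0.2,1.5],[-0.1,-0.25,2.4],[-0.1,-0.25,2.8],[-0.1,-0.25,3.2],[-0.1,-0.25,3.2]],"angular":[[0,0,0],[0,0,0],[0,0,0],[0,0,0],[0,0,0]]}' 0
python3 -c "
from bench import *
s=sense();print(s['tcp_pos'],s['force'])"
```

```text
clock: 4.85
tcp_pos: [0.6415, 0.0757, 0.0964]
ee_rot: [-3.103, -0.489, -0.011]
force: [-1.6, 0.5, 4.5]
opening: -0.001
[0.64154388 0.0756992  0.09641917] [-1.57502817  0.49352209  4.46902238]
```

```bash
python3 -m inch '{"translation":[[0,0,0.3],[0,0,0.55],[0,0,0.65],[0,0,0.65]],"angular":[[0,0,0],[0,0,0],[0,0,0],[0,0,0]]}' 0
python3 - <<'E'
from bench import *
import cv2
s=sense();print(s["tcp_pos"],s["force"],s["clock"])
for n in["wrist","scene"]:
    d=capture(n);im=d["image"][:,:,::-1]
    if n=="scene": im=cv2.resize(im[180:240,240:320],None,fx=8,fy=8,interpolation=cv2.INTER_CUBIC)
    else: im=cv2.resize(im[130:330,180:380],None,fx=3,fy=3)
    cv2.imwrite(f"pics/{n}3.png",im)
E
```

```text
clock: 5.25
tcp_pos: [0.6416, 0.0757, 0.0911]
ee_rot: [-3.103, -0.489, -0.012]
force: [-3.1, 0.2, 7.0]
opening: 0.003
[0.6415889  0.07569048 0.09109561] [-3.0982137   0.17855926  6.98678866] 5.25
```

View pics/wrist3.png

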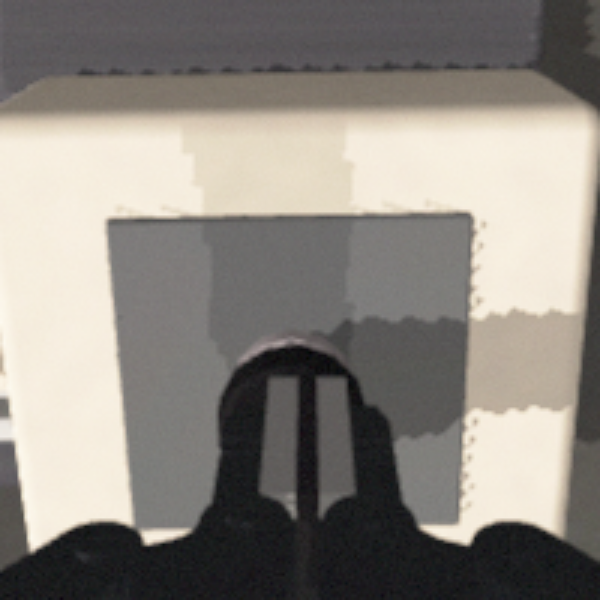

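View pics/scene3.png

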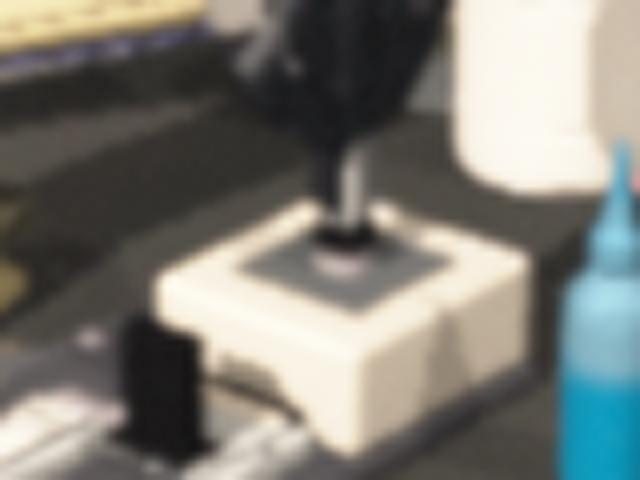

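The fingers are on the disc and it is nearly down. I'll push on until the force rises clearly above the spring's 6 N, then hold.

```bash
python3 -m inch '{"translation":[[0,0,0.2],[0,0,0.4],[0,0,0.4],[0,0,0.4]],"angular":[[0,0,0],[0,0,0],[0,0,0],[0,0,0]]}' 0
```

```text
clock: 5.75
tcp_pos: [0.6417, 0.0757, 0.0909]
ee_rot: [-3.103, -0.489, -0.015]
force: [-7.4, 0.4, 18.4]
opening: 0.002
```

At the stop: the force went to 18 N with almost no travel. I'll hold 0.8 s, then lift.

```bash
python3 -m inch '{"translation":[[0,0,0.35],[0,0,0.35],[0,0,0.35],[0,0,0.35],[0,0,0.35],[0,0,0.35],[0,0,0.35],[0,0,0.35]],"angular":[[0,0,0],[0,0,0],[0,0,0],[0,0,0],[0,0,0],[0,0,0],[0,0,0],[0,0,0]]}' 0
python3 -m inch '{"translation":[[0,0,-0.5],[0,0,-1],[0,0,-2.5],[0,0,-6],[0,0,-7],[0,0,-7]],"angular":[[0,0,0],[0,0,0],[0,0,0],[0,0,0],[0,0,0],[0,0,0]]}' 0
python3 - <<'E'
from bench import *
from h import *
np.set_printoptions(precision=4,suppress=True)
s=sense();print(s["tcp_pos"],s["force"],s["clock"])
d=capture("wrist");c=cam(d,s)
cv2.imwrite("pics/w4.png",d["image"][:,:,::-1])
for q,z in [("plunger_top",.095),("slide_grip",.077)]:
    for a in mark_of("wrist",q)[:2]:
        rc=np.array(a["centre"])*[420,560]; print(q,round(a["p"],2),rc,atz(c,rc,z))
R0=down(np.radians(18.3))
print(goal(s,[.5315,.0355,.16],R0))
E
```

```text
clock: 6.55
tcp_pos: [0.6417, 0.0757, 0.091]
ee_rot: [-3.103, -0.489, -0.018]
force: [-6.6, -0.5, 15.8]
opening: -0.003
clock: 7.15
tcp_pos: [0.6424, 0.0756, 0.1628]
ee_rot: [3.103, 0.489, 0.025]
force: [-0.2, -0.0, -0.3]
opening: -0.002
[0.6424 0.0756 0.1628] [-0.1703 -0.0165 -0.3354] 7.15
plunger_top 0.59 [229.11  273.504] [0.6376 0.0741 0.095 ]
slide_grip 0.76 [220.5   129.416] [0.5306 0.0399 0.077 ]
(array([-11.7853,   0.4088,   0.0981]), array([ 0.0029, -0.0158, -0.0068]))
```

View pics/w4.png

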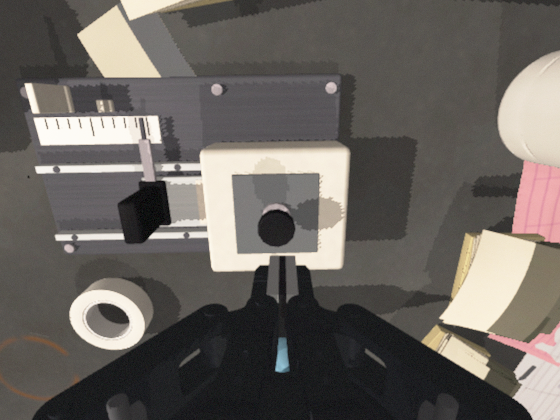

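The plunger came back up: the disc is at (229, 275), as it was before the press. Now over the grip with the jaws half open.

```bash
python3 -m inch '{"translation":[[-4,0.2,0],[-8,0.3,0],[-11.7,0.4,0],[-11.7,0.4,0],[-11.7,0.4,0],[-11.7,0.4,0]],"angular":[[0,-0.016,-0.01],[0,-0.016,-0.01],[0,-0.016,-0.01],[0,-0.016,-0.01],[0,-0.016,-0.01],[0,-0.016,-0.01]]}' 0.5
python3 - <<'E'
from bench import *
from h import *
np.set_printoptions(precision=4,suppress=True)
s=sense();print(s["tcp_pos"],s["force"],s["clock"],s["opening"])
d=capture("wrist");c=cam(d,s)
cv2.imwrite("pics/w5.png",d["image"][:,:,::-1])
for q,z in [("plunger_top",.095),("slide_grip",.077),("pointer",.026),("tab_tall",.012)]:
    for a in mark_of("wrist",q)[:2]:
        rc=np.array(a["centre"])*[420,560]; print(q,round(a["p"],2),rc,atz(c,rc,z), goal(s,atz(c,rc,z),down(np.radians(18.3)))[0])
E
```

```text
clock: 7.9
tcp_pos: [0.5309, 0.0358, 0.1577]
ee_rot: [3.098, 0.504, -0.01]
force: [0.2, 0.4, -0.2]
opening: 0.503
[0.5309 0.0358 0.1577] [ 0.1986  0.3801 -0.2156] 7.9 0.5034312566407674
plunger_top 0.78 [228.102 443.016] [0.6373 0.0749 0.095 ] [11.3729 -0.3387  6.1992]
slide_grip 0.93 [220.584 282.576] [0.5304 0.0374 0.077 ] [ 0.0537 -0.1768  8.0742]
slide_grip 0.44 [108.612 207.928] [0.4565 0.0985 0.077 ] [-5.0162 -8.3205  8.096 ]
tab_tall 0.82 [108.192 208.208] [0.442  0.0932 0.012 ] [-6.5145 -8.285  14.6061]
```

View pics/w5.png

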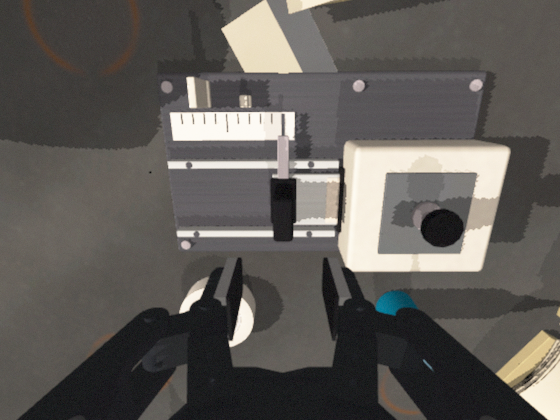

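```bash
python3 - <<'E'
from bench import *
from h import *
np.set_printoptions(precision=4,suppress=True)
T=cam(capture("top"));f=lambda x,y:(140+y/3.3,180+x/3.4)
w=[("bottle tip",f(428,88),.155),("bottle low",f(418,140),.01)]
s=sense();print(s["clock"])
for n,rc,z in w: print(n,atz(T,rc,z),goal(s,atz(T,rc,z),np.eye(3))[0])
E
```

```text
8.2
bottle tip [ 0.6908 -0.0499  0.155 ] [12.4904 13.2168  0.2136]
bottle low [ 0.684  -0.0517  0.01  ] [11.884  13.1565 14.7183]
```

Bottle is 12 and 13 cm off, so the way down is clear.

```bash
python3 -m inch '{"translation":[[0.05,-0.1,3],[0.05,-0.1,6],[0.05,-0.1,8.5],[0.05,-0.1,10],[0.05,-0.1,10.8],[0.05,-0.1,10.8],[0.05,-0.1,10.8]],"angular":[[0,0.002,0],[0,0.002,0],[0,0.002,0],[0,0.002,0],[0,0.002,0],[0,0.002,0],[0,0.002,0]]}' 0.5
python3 - <<'E'
from bench import *
import cv2
s=sense();print(s["tcp_pos"],s["force"],s["clock"])
cv2.imwrite("pics/w6.png",capture("wrist")["image"][:,:,::-1])
E
```

```text
clock: 8.9
tcp_pos: [0.5307, 0.0367, 0.0505]
ee_rot: [3.098, 0.505, -0.006]
force: [0.1, -0.8, 0.1]
opening: 0.498
[0.53065946 0.03667913 0.05050366] [ 0.08272298 -0.84544845  0.14843184] 8.9
```

View pics/w6.png

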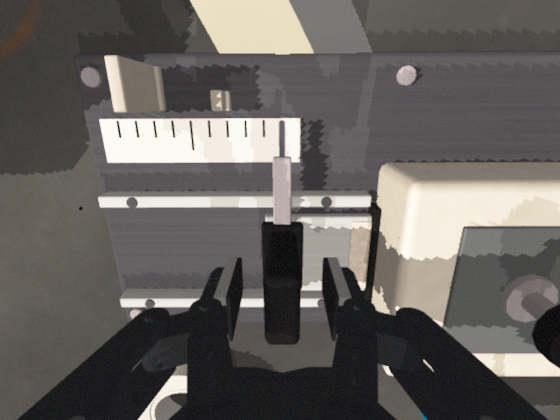

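The grip (col 283) sits centred between the pads (cols 240 and 325). Closing.

```bash
python3 -m inch '{"translation":[[0,0,0],[0,0,0],[0,0,0],[0,0,0],[0,0,0],[0,0,0],[0,0,0]],"angular":[[0,0,0],[0,0,0],[0,0,0],[0,0,0],[0,0,0],[0,0,0],[0,0,0]]}' 0
python3 - <<'E'
from bench import *
import cv2
s=sense();print(s["tcp_pos"],s["force"],s["clock"],s["opening"])
cv2.imwrite("pics/w7.png",capture("wrist")["image"][:,:,::-1])
E
```

```text
clock: 9.65
tcp_pos: [0.5307, 0.0364, 0.0522]
ee_rot: [3.098, 0.505, -0.004]
force: [-2.7, -0.7, 5.8]
opening: 0.18
[0.53069867 0.03635684 0.05219328] [-2.73800211 -0.69890972  5.79257893] 9.65 0.17959716829688577
```

View pics/w7.png

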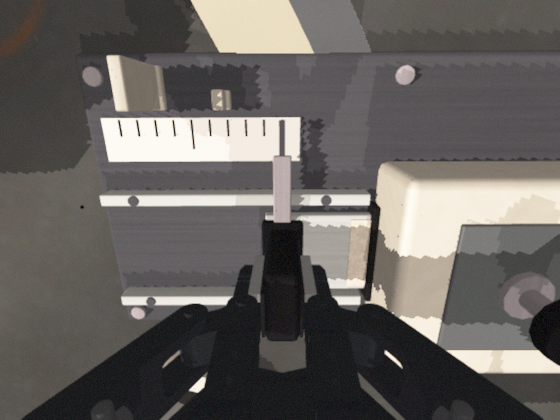

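The grip is held: 15 mm opening against the 16 mm grip. I'll draw out 6 cm along tool -x, then look.

```bash
python3 -m inch '{"translation":[[-0.6,0,-0.1],[-1.4,0,-0.1],[-2.2,0,-0.1],[-3,0,-0.1],[-3.8,0,-0.1],[-4.6,0,-0.1],[-5.3,0,-0.1],[-5.8,0,-0.1],[-6,0,-0.1],[-6,0,-0.1],[-6,0,-0.1]],"angular":[[0,0,0],[0,0,0],[0,0,0],[0,0,0],[0,0,0],[0,0,0],[0,0,0],[0,0,0],[0,0,0],[0,0,0],[0,0,0]]}' 0
python3 - <<'E'
from bench import *
import cv2
s=sense();print(s["tcp_pos"],s["force"],s["moment"],s["clock"],s["opening"])
im=capture("wrist")["image"][:,:,::-1];cv2.imwrite("pics/w8.png",im)
cv2.imwrite("pics/w8c.png",cv2.resize(im[20:240,160:380],None,fx=2.7,fy=2.7,interpolation=cv2.INTER_CUBIC))
print([(a["p"],a["centre"][0]*420,a["centre"][1]*560) for q in ("tab_tall","pointer") for a in mark_of("wrist",q)])
E
```

```text
clock: 10.8
tcp_pos: [0.4751, 0.0175, 0.0523]
ee_rot: [3.098, 0.506, -0.0]
force: [7.8, 0.3, -16.5]
opening: 0.176
[0.47511911 0.01747189 0.05234305] [  7.75024592   0.32460817 -16.4552999 ] [ 0.16909988 -1.46254509  0.11543453] 10.8 0.17579555645114261
[(0.64, 237.51, 345.8), (0.59, 111.00599999999999, 264.59999999999997), (0.58, 122.51400000000001, 281.4)]
```

View pics/w8.png

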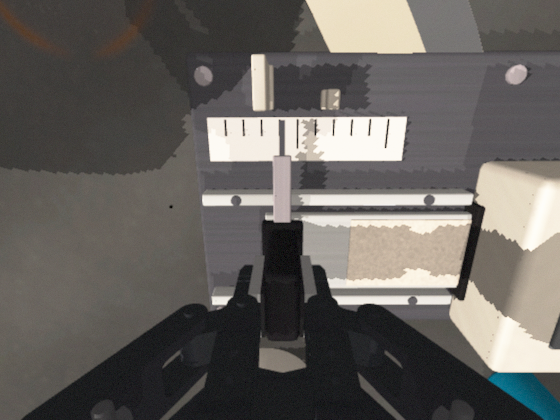

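View pics/w8c.png

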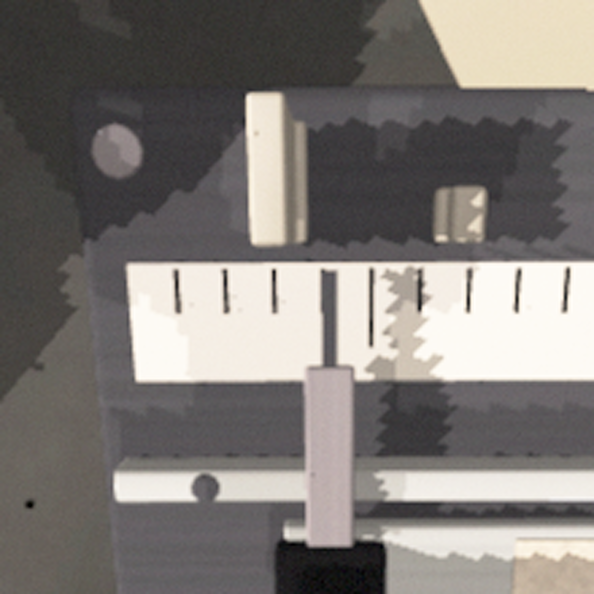

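```bash
cat > m.py <<'E'
from bench import *
from h import *
np.set_printoptions(precision=2,suppress=True)
def run(pts,yaw=18.7):
    s=sense();c=cam(capture("wrist"),s)
    ux=np.array([np.cos(np.radians(yaw)),np.sin(np.radians(yaw)),0]);uy=np.array([-ux[1],ux[0],0])
    for n,rc,z in pts:
        w=atz(c,rc,z)-s["tcp_pos"]; print(n,np.array([w@ux,w@uy])*1000)
E
python3 - <<'E'
from m import *
f=lambda x,y:(20+y/2.7,160+x/2.7)
for dz in (0,-.006):
    run([("tip",f(329,272),.026+dz),("tip base",f(329,365),.026+dz),("topL in",f(249,243),.052+dz),("topR in",f(288,243),.052+dz),("topL out",f(247,94),.052+dz),("topR out",f(284,94),.052+dz),("footR in",f(307,240),.012+dz),("footR out",f(306,122),.012+dz),("tick L",f(275,270),.012+dz),("tick3",f(371,270),.012+dz),("short footR",f(485,241),.012+dz),("short topL",f(435,241),.026+dz)])
E
```

```text
tip [ 0.25 77.83]
tip base [ 0.2  60.25]
topL in [-12.25  83.55]
topR in [-6.13 83.53]
topL out [-11.8  104.57]
topR out [ -6.31 104.56]
footR in [-4.23 83.39]
footR out [ -4.17 105.2 ]
tick L [-10.9   77.55]
tick3 [ 8.88 77.49]
short footR [32.02 83.09]
short topL [20.13 83.35]
tip [ 0.24 77.52]
tip base [ 0.19 59.28]
topL in [-12.82  83.45]
topR in [-6.42 83.43]
topL out [-12.35 105.41]
topR out [ -6.61 105.39]
footR in [-4.39 83.3 ]
footR out [ -4.32 105.87]
tick L [-11.29  77.26]
tick3 [ 9.17 77.2 ]
short footR [33.11 82.99]
short topL [20.86 83.25]
```

The pointer tip is at (121, 282). The tall tab is just left of it at about (82, 262), centre about 9 mm farther out. The short tab at (100, 331) is already passed. I'll draw another 8.5 mm and relax the vertical load, then look with the tab straight under the camera.

```bash
python3 -m inch '{"translation":[[-0.4,0,0.07],[-0.8,0,0.07],[-0.85,0,0.07],[-0.85,0,0.07],[-0.85,0,0.07]],"angular":[[0,0,0],[0,0,0],[0,0,0],[0,0,0],[0,0,0]]}' 0
python3 - <<'E'
from bench import *
import cv2
s=sense();print(s["tcp_pos"],s["force"],s["ee_rot"],s["clock"],s["opening"])
im=capture("wrist")["image"][:,:,::-1]
cv2.imwrite("pics/w9c.png",cv2.resize(im[40:170,200:340],None,fx=4.5,fy=4.5,interpolation=cv2.INTER_CUBIC))
E
```

```text
clock: 11.55
tcp_pos: [0.4699, 0.0157, 0.0522]
ee_rot: [3.098, 0.507, 0.009]
force: [7.4, 3.3, -7.6]
opening: 0.179
[0.46993917 0.01567333 0.05224757] [ 7.35816309  3.28769123 -7.60667441] [3.09839109 0.50714669 0.00900704] 11.55 0.1789246216737751
```

View pics/w9c.png

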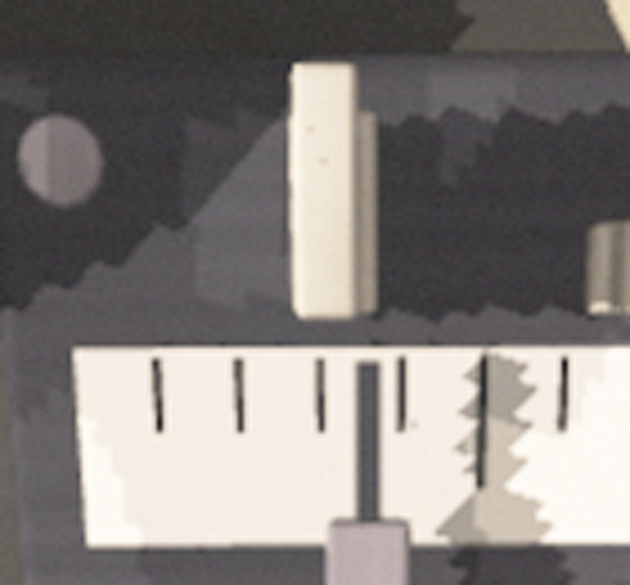

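```bash
python3 - <<'E'
from m import *
f=lambda x,y:(40+y/4.5,200+x/4.5)
run([("tip",f(368.5,363),.026),("topL",f(294,318),.052),("topR",f(355,318),.052),("topLo",f(292,63),.052),("topRo",f(357,63),.052),("step",f(361,314),.012),("footR",f(377,311),.012)])
E
```

```text
tip [ 0.36 77.87]
topL [-6.76 83.27]
topR [-1.01 83.25]
topLo [ -6.5  104.82]
topRo [ -0.72 104.81]
step [-0.48 82.92]
footR [ 1.47 83.26]
```

It only moved 5.5 mm because the spring load deflects the arm. The tip still needs about 4.1 mm to the tab's centre, so I'll add roughly 3 mm for compliance.

```bash
python3 -m inch '{"translation":[[-0.4,0,0],[-0.7,0,0],[-0.7,0,0],[-0.7,0,0],[-0.7,0,0],[-0.7,0,0]],"angular":[[0,0,0],[0,0,0],[0,0,0],[0,0,0],[0,0,0],[0,0,0]]}' 0
python3 - <<'E'
from bench import *
import cv2
s=sense();print(s["tcp_pos"],s["force"],s["ee_rot"],s["clock"],s["opening"])
im=capture("wrist")["image"][:,:,::-1]
cv2.imwrite("pics/w10c.png",cv2.resize(im[40:170,200:340],None,fx=4.5,fy=4.5,interpolation=cv2.INTER_CUBIC))
E
```

```text
clock: 12.25
tcp_pos: [0.4654, 0.0141, 0.0522]
ee_rot: [3.099, 0.508, 0.015]
force: [8.6, 3.7, -9.4]
opening: 0.177
[0.46536534 0.01412968 0.05224518] [ 8.57617939  3.70163991 -9.36031318] [3.09897177 0.50825906 0.01534082] 12.25 0.17675533687091183
```

View pics/w10c.png

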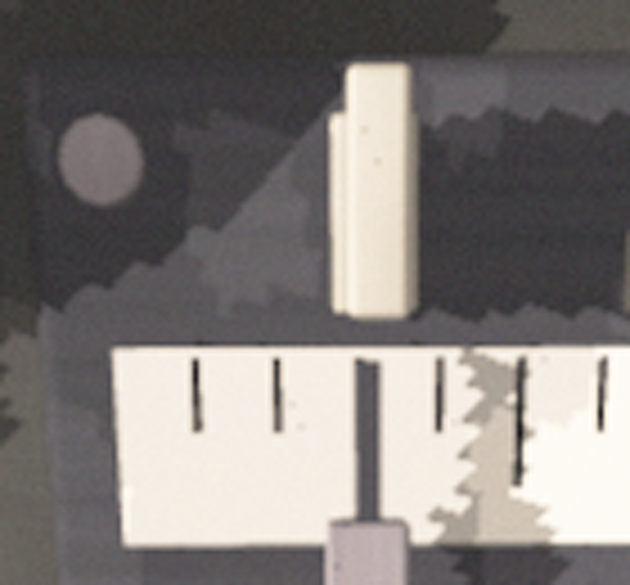

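```bash
python3 - <<'E'
from m import *
f=lambda x,y:(40+y/4.5,200+x/4.5)
run([("tip",f(368.5,363),.026),("tip base",f(369,520),.026),("topL",f(348.5,318),.052),("topR",f(410,318),.052),("flL",f(332,312),.014),("flR",f(416.5,312),.014),("flLo",f(329.5,113),.014),("flRo",f(417,115),.014)])
E
```

```text
tip [ 0.42 77.87]
tip base [ 0.45 60.07]
topL [-1.68 83.25]
topR [ 4.11 83.24]
flL [-3.88 83.19]
flR [ 6.33 83.17]
flLo [ -3.94 105.  ]
flRo [  6.17 104.78]
```

The tab's top and foot centres agree at 1.2 mm, and the tip is at 0.4 mm, so it's 0.8 mm too far out. I'll ease back.

```bash
python3 -m inch '{"translation":[[-0.14,0,0],[-0.14,0,0],[-0.14,0,0],[-0.14,0,0],[-0.14,0,0]],"angular":[[0,0,0],[0,0,0],[0,0,0],[0,0,0],[0,0,0]]}' 0
python3 - <<'E'
from bench import *
import cv2
s=sense();print(s["tcp_pos"],s["force"],s["ee_rot"],s["clock"],s["opening"])
im=capture("wrist")["image"][:,:,::-1]
cv2.imwrite("pics/w11c.png",cv2.resize(im[40:170,200:340],None,fx=4.5,fy=4.5,interpolation=cv2.INTER_CUBIC))
E
```

```text
clock: 12.85
tcp_pos: [0.4659, 0.0143, 0.0523]
ee_rot: [3.099, 0.509, 0.021]
force: [8.6, 3.4, -9.2]
opening: 0.178
[0.46591536 0.01430191 0.05225144] [ 8.58278125  3.36937775 -9.18842646] [3.09942403 0.50924891 0.02099994] 12.85 0.17766850573773715
```

View pics/w11c.png

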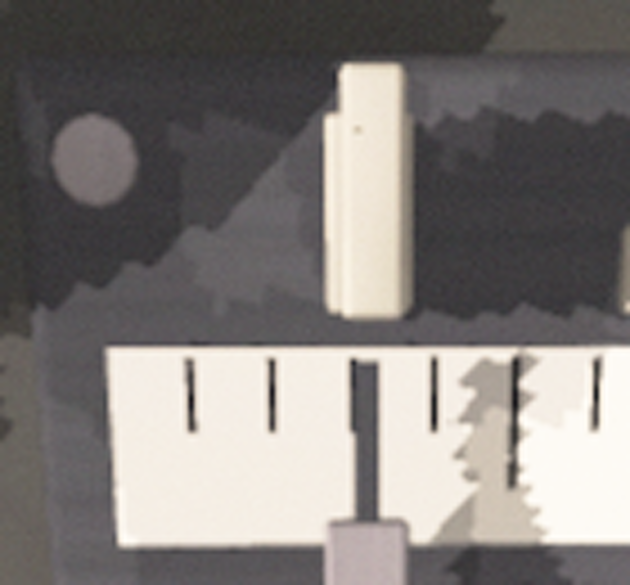

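```bash
python3 - <<'E'
from m import *
f=lambda x,y:(40+y/4.5,200+x/4.5)
run([("tip",f(368,363),.026),("topL",f(342.5,318),.052),("topR",f(404,318),.052),("flL",f(326.5,312),.014),("flR",f(411.5,312),.014)])
# compare using top camera too
d=capture("top");im=d["image"][225:285,225:285,::-1];cv2.imwrite("pics/t11.png",cv2.resize(im,None,fx=9,fy=9,interpolation=cv2.INTER_CUBIC))
s=sense();print(s["tcp_pos"],s["clock"],s["force"])
E
```

```text
tip [ 0.41 77.87]
topL [-2.29 83.25]
topR [ 3.5  83.25]
flL [-4.45 83.19]
flR [ 5.82 83.18]
[0.47 0.01 0.05] 13.0 [ 7.97  2.68 -9.6 ]
```

View pics/t11.png

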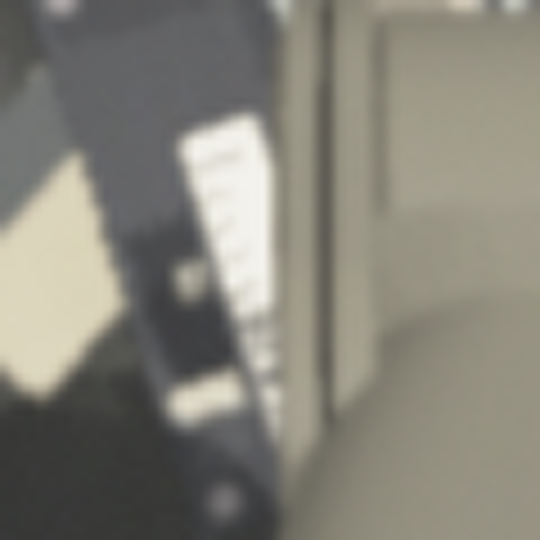

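The tip is at 0.4 mm and the tab's centre at 0.6–0.7 mm, so they agree to within about 0.3 mm. I'll check that it holds steady, then hand in.

```bash
python3 - <<'E'
from bench import *
import numpy as np
for i in range(6): capture("wrist")
s=sense();print(s["tcp_pos"],s["clock"],s["force"],s["opening"],abs(s["qd"]).max())
print(hand_in())
E
```

```text
[0.46589878 0.01430224 0.05225323] 13.3 [  9.14752611   2.44738919 -10.0872931 ] 0.17754606142840315 0.002066017875699575
the job is handed in; nothing more can be done
None
```

I zeroed the reader, drew the sample slide out to the tall index tab, and handed the job in at 13.3 s with the slide still held.

- **Plunger:** With the slide still home, I pressed it until it stopped. The force rose to 16–18 N with no more travel, well above the 6 N spring, so it was on its stop. I held it there for about 1 s and then lifted off. The wrist camera showed the plunger back up.
- **Slide:** I pinched the upright grip with the jaws closing along the pull direction; they stopped at about 15 mm on the 16 mm grip. I drew the slide out about 68 mm, past the short tab. My first pull went about 0.8 mm past the tall tab, so I eased it back.
- **Final position:** The last wrist picture puts the pointer tip about 0.25 mm from the tall tab's centre. Measuring the tab at its top and at its foot gave the same centre to within 0.1 mm. The pose stayed steady for the last 0.3 s before hand-in.
- **Checks that failed or disagreed:**
  - The top camera could not confirm the alignment because the arm hid the pointer.
  - The wrist camera's fit of the reader came out about 6 mm too low. I used the alignment within a single picture and the contact force instead.
  - About 10 N of upward pull and a slight tilt of the gripper remained on the grip at the end.
- **Other things on the bench:** I steered clear of them and saw no contact, but took no final picture to confirm they had not moved.

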